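Put the gem jar away and slide the flush tray cover shut

TASK

Put the small clear gem jar upright into the open compartment of the sloping black tray, then slide the tray's thin flush metal cover fully shut over it. The cover has no handle: press down on it with the shut fingertips and drag it by friction, but press lightly, because the tray and its thin cover must never take more than 35 N. Do not shift the bottle, the tweezers or the memory stick.

Things in the scene. Friction and masses are not known exactly. Their poses are not given: they have to be found in the camera images.
- stand: Fixed foot of the black tray: steel plate 200 x 126 x 8 mm with two cheeks 68 mm high and clamp knobs beside the tray at x = +70 mm, reaching 70 mm either side. Origin: centre of its underside, on the table; +x runs along the tray from its low near end to its raised far end, z up.
- tray_hinge (a point): Near bottom edge of the tray (190 x 110 x 40 mm): hinge along stand y, 8 mm above the table. The tray is clamped at an unmeasured slope of 2 to 6.5 degrees, far end raised, and stays so. Cover top lies 38 mm above the tray's underside, rims and deck 40 mm. The cover's height must be felt or seen; it changes with travel along the slope. Axes as the stand's.
- below_compartment (a point): Point on the stand 40 mm from the tray's near end, under the middle of the jar compartment (12 to 68 mm from the near end, 90 mm wide, floor 6 mm above the tray's underside, open above at the start). The near lip is 12 mm long. Axes as the stand's.
- below_deck (a point): Point on the stand 153 mm from the tray's near end, under the middle of the fixed thin deck (117 to 190 mm from the near end) beneath which the cover parks. Between lip and deck (12 to 117 mm) is the 90 mm wide window where compartment and cover show. Axes as the stand's.
- cover (a joint): Travel (m) of the plain aluminium cover, 115 x 90 x 4 mm: 0 = shut against its stop; 0.064 = open, near edge 70 mm from the tray's near end, 47 mm of it showing before the deck. Starts at 0.056 to 0.064. Shuts toward the near (low) end; about 5 N sliding friction, so it needs some 7 to 13 N of press; stays where left, does not yield downward.
- jar: Round clear gem jar, 37 mm across, 23 mm high, about 30 g; its solid lower part, 36 mm across, is 14 mm high (grip it there, across the diameter). Origin: centre of its underside; z up. Stands on the table behind the ring case.
- rinse_bottle: White squeeze bottle, 36 mm across, 103 mm high, standing; bystander. Origin: centre of its underside.
- tweezers: Steel tweezers lying flat, 13 x 150 x 10 mm, long along its y; bystander. Origin: centre of its underside.
- usb_stick: Light memory stick lying flat, 15 x 44 x 8 mm, long along its y; bystander. Origin: centre of its underside.

How it is judged:
By the outcome, as a careful person would: the job done as asked, in the order asked, and still so for the second after the job is handed in, with the robot touching nothing.
It also fails if it takes over 64 s, if anything falls off the work surface, if the arm or the gripper's body presses on something with over 40 N, if the wrist force passes 120 N, or if a joint passes its speed limit or range.

ROBOT

A 6-joint arm with a two-finger parallel gripper is mounted at the origin on the work surface; the furniture and walls round the work are solid. World frame = base frame: x ahead of the robot, y to its left, z up, the work surface at z = 0. Lengths are in mm, angles in degrees, forces in N, time in s.
With the tool pointing down it reaches from about 350 to 725 mm from the base axis. Payload 6 kg.
Tool frame: the origin (TCP) lies at the very end of the fingers, on their centre line; the grasp point (between the pads) lies 19 mm behind it; z points along the fingers, y is the line along which they close (so a half turn about z gives the same grasp; the last joint's range is limited). The gripper opens to 85 mm and grips with 20 to 120 N. Pads are 22 mm wide; open, the fingers measure 114 mm over their backs; the gripper's body (76 mm by 85 mm) begins 54 mm behind the grasp point. The pads swing forward as they close: fully open they stand 13 mm farther back than shut.
Start: joints at [82.546, 2.303, 4.859, 0, -92.561, -19.12], TCP at [268.382, 536.605, 231.261] pointing down, gripper open.
Joint ranges: [-146.85, 146.85], [-73.84, 115.35], [-62.03, 85.46], [-188.31, 113.3], [-161.28, -10.13], [-171.36, 171.36]. Speed limits (degrees/s): [147.25, 147.25, 172.46, 180, 180, 180].

INTERFACE

Orientations are given as a 3x3 rotation matrix whose columns are the frame's x, y, z axes.
In Python, from rig import robot gives the robot as it stands.
- The arm moves only by the tool send_rows, never from a script. Its arguments are lists of equal length, an entry for each row: "grip": the gripper's target within -1 to 1 (shut at 1, half-way at 0, fully open at -1); "translation": the shift along the world's x, y, z in units of 300 mm (1.0 is 300 mm), a list of three; "roll": the turn about the world's z in units of pi rad (1.0 is pi rad). A call has 1 to 20 rows; each row is the pose to reach, as a shift and turn from the pose commanded when the call began, turning the shorter way round; what a row does not reach only later rows make up. A row lasts 1/12 s, in which the tool goes at most 41.7 mm and 7.16 degrees, less where a joint would pass 70% of its speed; a pose out of reach is approached as far as the arm can. A call with a number of a shift or a turn outside -1 to 1 is refused whole. A call with a gripper value outside its range is refused whole. The fingers move at their own pace and stop on an object; "newtons" is the grip in N (left out, the last holds). Time passes only in rows, so rows that repeat a pose let the fingers close. It gives the time, the measured TCP pose, the force, the opening and the grip force at its end, in the units of the state.
- robot.state(): the state, without advancing time (a new reading comes with each control period).
- robot.grab_frame(name): name is "scene" or "top" or "wrist"; returns the picture (480x640x3 uint8, red, green, blue); there is no depth.
- robot.camera_model(name): a dict with "fx", "fy", "cx", "cy" (pixels), "k1" (the pictures are not rectified: a ray, as slopes to the right and down, at radius r is drawn at 1 + k1 r^2 times it, then the intrinsics apply), "rvec" (rotation vector, rad) and "tvec" (3), from world to camera coordinates, as OpenCV has them. Camera axes: x right, y down, z forward; pixel columns grow to the right and rows downward; lengths in mm; the calibration is good to about 2 mm. A picture is of the moment at which its call begins: read the wrist's pose just before it. camera_model takes no time and is no camera call; for the wrist camera it gives the pose at the moment of the call.
- robot.sign_off(): hands the job in; it is judged then, once.
The state is a dict: "time": time; "joints": joint angles; "dq": joint speeds; "tau": joint torques, N m; "tcp_pos": TCP position; "orientation": TCP orientation; "wrist_force": force on the tool from outside, world axes, zero at the start; "moment": the same for the moment, N m; "width": finger opening in mm; "grip_force": force on a finger pad.
Only numpy, scipy, OpenCV 4.12 (cv2) and the standard library are available. Lean on these libraries where they do the work, as an engineer would, in place of code of your own. Each camera call takes 0.05 s, during which the arm holds its last target. There are 200 camera calls.

## Working session

There is one attempt and no reset: what is moved stays moved. The work goes in short steps, Python scripts to look and compute and a tool call to move; the robot and the scene stay as the last step left them, time stands still between calls to the robot, and variables do not carry over. Pictures are saved under pics/ and viewed, at most 10 in all, crops included, and the job is handed in when it is done.

Besides the shell and the picture viewer there is one more tool, called as name(argument=value, ...), one argument or row to a line, values as JSON. send_rows: Moves the arm, as the interface text tells. Its arguments: {"type":"object","properties":{"grip":{"type":"array"},"translation":{"type":"array"},"roll":{"type":"array"},"newtons":{"type":"number"}},"required":["grip","translation","roll"]}

```bash
ls; mkdir -p pics
cat > h.py <<'E'
import numpy as np, cv2
from rig import robot
def cam(n):
    m=robot.camera_model(n); R=cv2.Rodrigues(np.array(m['rvec'],float))[0]; t=np.array(m['tvec'],float).ravel()
    return m,R,t
def ray(c,u,v):
    m,R,t=c; x=(u-m['cx'])/m['fx']; y=(v-m['cy'])/m['fy']; a,b=x,y
    for _ in range(20):
        s=1+m['k1']*(a*a+b*b); a,b=x/s,y/s
    return -R.T@t, R.T@np.array([a,b,1.])
def at_z(c,u,v,z):
    o,d=ray(c,u,v); return o+d*(z-o[2])/d[2]
def tri(*obs):
    A=np.zeros((3,3));B=np.zeros(3);L=[]
    for c,u,v in obs:
        o,d=ray(c,u,v); d=d/np.linalg.norm(d); P=np.eye(3)-np.outer(d,d); A+=P;B+=P@o;L.append((o,P))
    p=np.linalg.solve(A,B); return p,[float(np.linalg.norm(P@(p-o))) for o,P in L]
def proj(c,p):
    m,R,t=c; q=R@np.array(p,float)+t; a,b=q[0]/q[2],q[1]/q[2]; s=1+m['k1']*(a*a+b*b)
    return m['fx']*a*s+m['cx'], m['fy']*b*s+m['cy']
def snap(n,f):
    c=cam(n); im=robot.grab_frame(n); cv2.imwrite('pics/'+f,im[:,:,::-1]); return c,im
E
python3 - <<'E'
from h import *
for n in('scene','top','wrist'):
    c,im=snap(n,n+'1.png'); o,d=ray(c,320,240); print(n,o.round(),(d/np.linalg.norm(d)).round(2),c[0]['fx'],c[0]['k1'])
s=robot.state();print(s['time'],np.round(s['orientation'],3),s['width'],s['wrist_force'])
E
```

```text
pics
scene [ 189. -377.  584.] [ 0.43  0.66 -0.61] 524.9416765736712 -0.05287658888062801
top [ 352.  225. 1149.] [ 0.2  -0.02 -0.98] 542.6938121976541 -0.07287224431175253
wrist [343. 498. 372.] [-0.31  0.14 -0.94] 399.01107194766416 -0.05184084514968775
0.15 [[ 0.894 -0.447 -0.   ]
 [-0.447 -0.894 -0.001]
 [ 0.     0.001 -1.   ]] 85.2611386575779 [-0.80518596 -0.04308769 -0.31681394]
```

View pics/scene1.png

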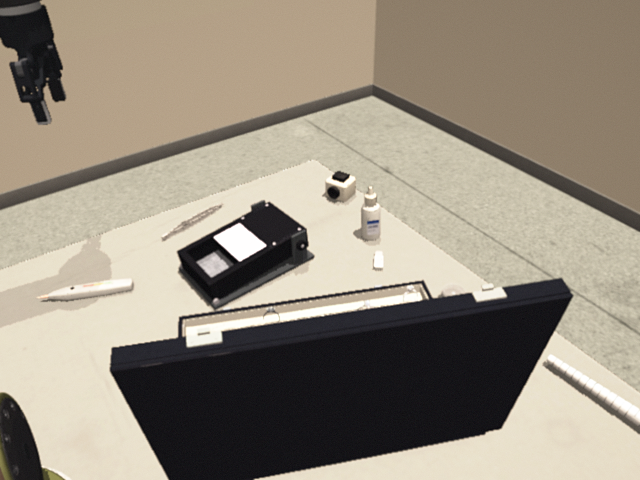

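View pics/top1.png

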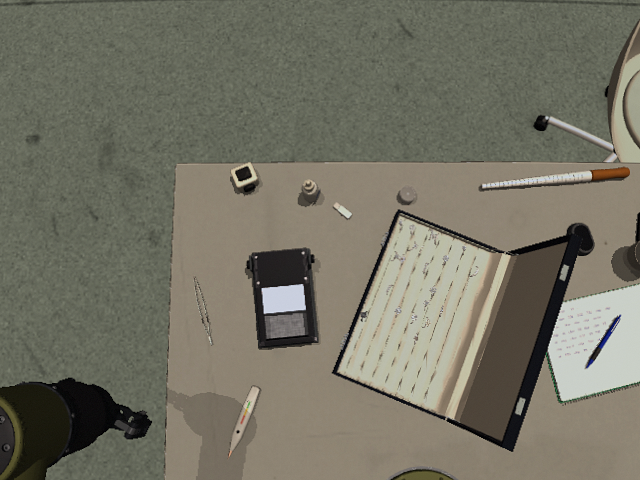

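The scene view shows the tray at about (245,250), with the jar's top just showing behind the case at (453,292). In the top view the jar is at (406,196), the tray spans about (250-318, 250-348), and the cover is the white area at (285,299). I'll enlarge these parts.

Run:
```python
from h import *
t=cv2.imread('pics/top1.png');s=cv2.imread('pics/scene1.png')
def cr(im,x,y,w,h,k): return cv2.resize(im[y:y+h,x:x+w],None,fx=k,fy=k,interpolation=cv2.INTER_CUBIC)
o=np.zeros((600,800,3),np.uint8)
o[:600,:400]=cr(t,240,240,80,120,5)
o[:330,400:800]=cr(s,170,195,160,132,2.5)
o[340:590,400:600]=cr(t,386,176,40,50,5)
o[340:500,600:800]=cr(s,430,270,50,40,4)
cv2.imwrite('pics/c1.png',o)
T=cam('top')
for n,u,v,z in[('jar',406,197,12),('bottle',309,186,50),('usb',342,211,4),('stand?',285,299,40),('tw1',197,278,5),('tw2',212,344,5),('caseTL',399,211,20),('lidR',580,226,250)]: print(n,at_z(T,u,v,z).round())
```

```text
jar [677.  13.  12.]
bottle [692. 224.  50.]
usb [649. 153.   4.]
stand? [455. 275.  40.]
tw1 [504. 464.   5.]
tw2 [366. 429.   5.]
caseTL [643.  31.  20.]
lidR [ 556. -247.  250.]
```

View pics/c1.png

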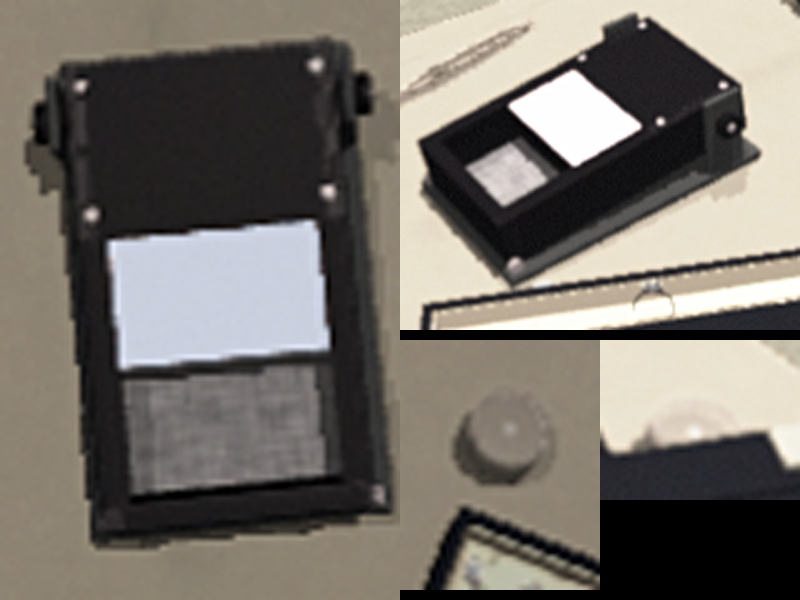

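The crop gives the cover's corners and the deck screws in both views. The cover's near edge runs along y≈312 in the top image. The jar is about (407,195) in the top image, and in the scene view only its top shows.

Run:
```python
from h import *
T=cam('top');S=cam('scene')
P={}
for n,a,b in[('covFL',(261.4,288),(240,222.6)),('covFR',(303.6,284.2),(266.4,245.4)),('covNR',(306,310.2),(240,261.8)),('covNL',(263.8,314),(213.2,237.4)),
 ('scNL',(258.4,283),(243.2,217.8)),('scFL',(256.2,257.4),(266.8,204.6)),('scFR',(303.2,252.8),(299.6,229)),('scNR',(305.6,278.4),(274.4,243.4)),
 ('lipL',(258.6,348.6-.5),(178,251)),]:
    p,e=tri((T,*a),(S,*b)); P[n]=p; print(n,p.round(1),np.round(e,1))
a=P['covFL']+P['covFR']-P['covNL']-P['covNR'];print('yaw cov',np.degrees(np.arctan2(a[1],a[0])),'slope',np.degrees(np.arctan2(a[2],np.hypot(a[0],a[1]))),np.linalg.norm(a)/2)
a=P['scFL']+P['scFR']-P['scNL']-P['scNR'];print('yaw',np.degrees(np.arctan2(a[1],a[0])),'slope',np.degrees(np.arctan2(a[2],np.hypot(a[0],a[1]))),np.linalg.norm(a)/2)
print('jar',at_z(T,407.6,194,23).round(1), tri((T,407.6,194),(S,453,291))[0])
W=cam('wrist');print('wrist cam rel tcp',ray(W,0,0)[0]-robot.state()['tcp_pos'])
```

```text
covFL [478.8 321.2  54.8] [2.7 2.7]
covFR [484.6 236.1  56.4] [1.7 1.7]
covNR [432.8 231.7  49.6] [1.9 1.9]
covNL [425.8 317.   48.9] [1.6 1.6]
scNL [488.6 327.1  57.7] [2.6 2.6]
scFL [539.7 331.6  63.1] [2.1 2.1]
scFR [548.6 236.1  62.1] [2.2 2.2]
scNR [496.7 231.7  57.7] [2.3 2.3]
lipL [361.2 326.9  42. ] [4.8 4.8]
yaw cov 4.727904646568558 slope 6.9719022636995645 52.9340868778684
yaw 4.931079826204487 slope 5.404219517533722 51.90109868317226
jar [680.5  10.9  23. ] [684.05278385   8.57620553  20.20206484]
wrist cam rel tcp [ 75.21243381 -38.20082072 141.73231781]
```

send_rows(
  grip=[-0.3, -0.3, -0.3, -0.3, -0.3, -0.3, -0.3, -0.3, -0.3, -0.3],
  translation=[
    [0.687, -0.877, 0],
    [0.687, -0.877, 0],
    [0.687, -0.877, 0],
    [0.687, -0.877, 0],
    [0.687, -0.877, 0],
    [0.687, -0.877, 0],
    [0.687, -0.877, 0],
    [0.687, -0.877, 0],
    [0.687, -0.877, 0],
    [0.687, -0.877, 0],
  ],
  roll=[0.04, 0.04, 0.04, 0.04, 0.04, 0.04, 0.04, 0.04, 0.04, 0.04],
)

```text
time: 0.98
tcp_pos: [475.5, 271.6, 230.9]
orientation: [[0.942, -0.336, -0.0], [-0.336, -0.942, -0.0], [-0.0, 0.001, -1.0]]
wrist_force: [-0.5, 0.1, -0.1]
width: 55.5
grip_force: 0.0
```

send_rows(
  grip=[-0.3, -0.3, -0.3, -0.3, -0.3, -0.3, -0.3, -0.3, -0.3, -0.3, -0.3, -0.3],
  translation=[
    [0.687, -0.877, -0.37],
    [0.687, -0.877, -0.37],
    [0.687, -0.877, -0.37],
    [0.687, -0.877, -0.37],
    [0.687, -0.877, -0.37],
    [0.687, -0.877, -0.37],
    [0.687, -0.877, -0.37],
    [0.687, -0.877, -0.37],
    [0.687, -0.877, -0.37],
    [0.687, -0.877, -0.37],
    [0.687, -0.877, -0.37],
    [0.687, -0.877, -0.37],
  ],
  roll=[0, 0, 0, 0, 0, 0, 0, 0, 0, 0, 0, 0],
)

```text
time: 1.98
tcp_pos: [680.5, 11.8, 120.3]
orientation: [[0.944, -0.331, -0.0], [-0.331, -0.944, -0.0], [-0.0, 0.0, -1.0]]
wrist_force: [0.2, -0.1, 0.2]
width: 55.5
grip_force: 0.0
```

Run:
```python
from h import *
c,im=snap('wrist','w2.png'); print([np.round(proj(c,(680.5,10.9,z))) for z in(0,23)])
s=robot.state();print(s['time'],np.round(s['tcp_pos'],1),s['width'])
```

```text
[array([313., 226.]), array([313., 237.])]
2.0333 [680.5  12.  120.9] 55.544779873818136
```

View pics/w2.png

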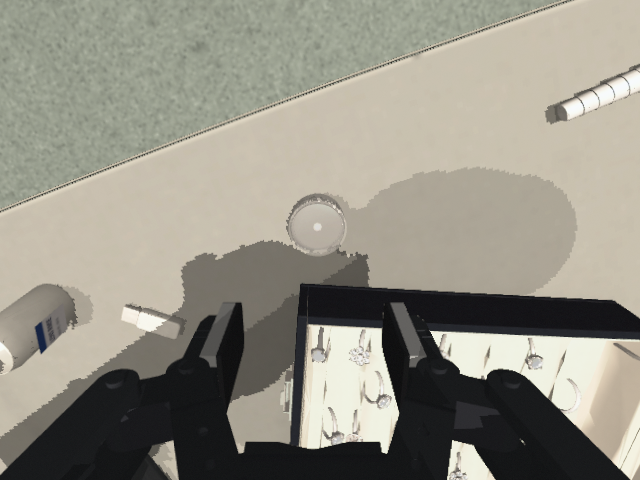

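The wrist view shows the jar's lid centred at (317,226), with its rim from x 287 to 347, and the case edge below it. The memory stick is at (152,320) and the bottle at (40,325).

Run:
```python
from h import *
W=cam('wrist');T=cam('top')
print(tri((W,317,226),(T,407.6,194)), at_z(W,317,226,23), at_z(W,317,226,20))
for u,v in((287,226),(347,226)): print(at_z(W,u,v,15).round(1))
for u,v in((300,285),(400,288)): print('case',at_z(W,u,v,25).round(1))
```

```text
(array([683.37383608,   8.34359912,  12.2917753 ]), [0.626172633597512, 0.6261726335975639]) [686.37201369   6.74466457  23.        ] [685.45386652   7.03535931  20.        ]
[690.4  26.   15. ]
[677.5 -10.9  15. ]
case [652.1  30.5  25. ]
case [628.1 -31.2  25. ]
```

send_rows(
  grip=[-0.3, -0.3, -0.3, -0.3, -0.3, -0.3, -0.3, -0.3],
  translation=[
    [0.015, -0.01, -0.07],
    [0.015, -0.01, -0.14],
    [0.015, -0.01, -0.2],
    [0.015, -0.01, -0.25],
    [0.015, -0.01, -0.285],
    [0.015, -0.01, -0.285],
    [0.015, -0.01, -0.285],
    [0.015, -0.01, -0.285],
  ],
  roll=[0, 0, 0, 0, 0, 0, 0, 0],
)

```text
time: 2.7
tcp_pos: [685.9, 8.0, 36.7]
orientation: [[0.944, -0.331, 0.003], [-0.331, -0.944, 0.0], [0.002, -0.001, -1.0]]
wrist_force: [0.2, 0.1, 0.6]
width: 55.4
grip_force: 0.0
```

Run:
```python
from h import *
c,im=snap('wrist','w3.png')
s=robot.state();print(s['time'],np.round(s['tcp_pos'],1),s['width'],s['wrist_force'])
```

```text
2.75 [686.    7.8  36.8] 55.482197900660594 [-0.51596639  0.59289699  0.67143952]
```

View pics/w3.png

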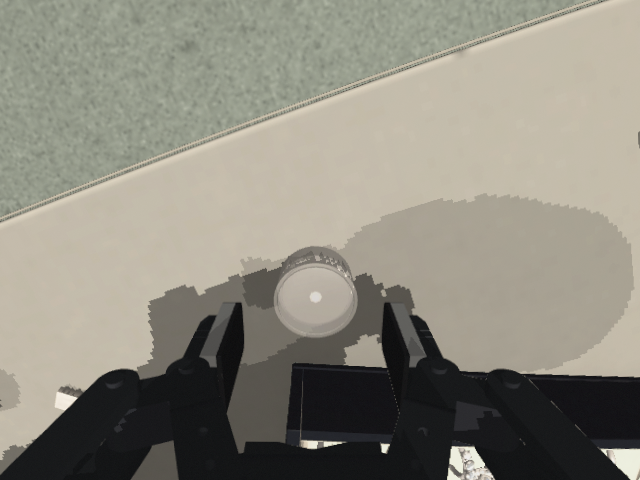

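The jar lies between the fingertips: lid centre (316,299), pads at x≈240 and 387. I'll work out the remaining offset.

Run:
```python
from h import *
W=cam('wrist')
print(at_z(W,316,299,23), at_z(W,316,299,20)); W0=at_z(W,316,299,23)
```

```text
[686.08513243   5.82299993  23.        ] [684.56705715   6.33466896  20.        ]
```

send_rows(
  grip=[-0.3, -0.3, -0.3, -0.3, -0.3, -0.3],
  translation=[
    [0, -0.003, -0.04],
    [0, -0.003, -0.08],
    [0, -0.003, -0.1],
    [0, -0.003, -0.117],
    [0, -0.003, -0.117],
    [0, -0.003, -0.117],
  ],
  roll=[0, 0, 0, 0, 0, 0],
  newtons=30,
)

```text
time: 3.25
tcp_pos: [684.9, 6.3, -0.9]
orientation: [[0.943, -0.332, -0.001], [-0.332, -0.943, -0.001], [-0.001, 0.001, -1.0]]
wrist_force: [-0.2, -0.4, 0.4]
width: 55.6
grip_force: 0.0
```

send_rows(
  grip=[0.1, 0.3, 0.5, 0.7, 0.7, 0.7, 0.7, 0.7],
  translation=[
    [0, 0, 0],
    [0, 0, 0],
    [0, 0, 0],
    [0, 0, 0],
    [0, 0, 0],
    [0, 0, 0],
    [0, 0, 0],
    [0, 0, 0],
  ],
  roll=[0, 0, 0, 0, 0, 0, 0, 0],
  newtons=30,
)

```text
time: 3.92
tcp_pos: [685.7, 6.6, 0.6]
orientation: [[0.943, -0.332, 0.002], [-0.332, -0.943, -0.0], [0.001, -0.001, -1.0]]
wrist_force: [1.4, 0.1, 4.6]
width: 33.5
grip_force: 30.3
```

send_rows(
  grip=[0.7, 0.7, 0.7, 0.7, 0.7, 0.7, 0.7, 0.7],
  translation=[
    [0, 0, 0.03],
    [0, 0, 0.08],
    [0, 0, 0.16],
    [0, 0, 0.26],
    [0, 0, 0.36],
    [0, 0, 0.45],
    [0, 0, 0.45],
    [0, 0, 0.45],
  ],
  roll=[0, 0, 0, 0, 0, 0, 0, 0],
)

```text
time: 4.58
tcp_pos: [685.6, 6.6, 136.9]
orientation: [[0.943, -0.332, 0.003], [-0.332, -0.943, 0.001], [0.002, -0.002, -1.0]]
wrist_force: [-0.1, 0.3, -0.6]
width: 33.2
grip_force: 29.8
```

send_rows(
  grip=[0.7, 0.7, 0.7, 0.7, 0.7, 0.7, 0.7, 0.7, 0.7, 0.7, 0.7, 0.7, 0.7, 0.7, 0.7, 0.7],
  translation=[
    [-0.05, 0.05, 0],
    [-0.13, 0.13, 0],
    [-0.22, 0.2, 0],
    [-0.31, 0.29, 0],
    [-0.4, 0.38, 0],
    [-0.49, 0.46, 0],
    [-0.58, 0.55, 0],
    [-0.67, 0.64, 0],
    [-0.76, 0.73, 0],
    [-0.83, 0.8, 0],
    [-0.89, 0.85, 0],
    [-0.92, 0.87, 0],
    [-0.938, 0.885, 0],
    [-0.938, 0.885, 0],
    [-0.938, 0.885, 0],
    [-0.938, 0.885, 0],
  ],
  roll=[0.01, 0.03, 0.05, 0.07, 0.09, 0.11, 0.13, 0.136, 0.136, 0.136, 0.136, 0.136, 0.136, 0.136, 0.136, 0.136],
)

```text
time: 5.92
tcp_pos: [404.2, 271.3, 134.3]
orientation: [[0.996, 0.088, -0.0], [0.088, -0.996, -0.001], [-0.0, 0.001, -1.0]]
wrist_force: [0.3, -0.1, -1.2]
width: 33.3
grip_force: 29.9
```

Run:
```python
from h import *
c,im=snap('wrist','w4.png'); c2,i2=snap('top','t4.png')
s=robot.state();print(s['time'],np.round(s['tcp_pos'],1),s['width'],np.round(s['wrist_force'],1),np.round(s['orientation'],3))
```

```text
6.0167 [404.3 271.3 134.4] 33.303813798586326 [-0.2 -0.  -0.8] [[ 0.996  0.087 -0.   ]
 [ 0.087 -0.996 -0.001]
 [-0.     0.001 -1.   ]]
```

View pics/w4.png

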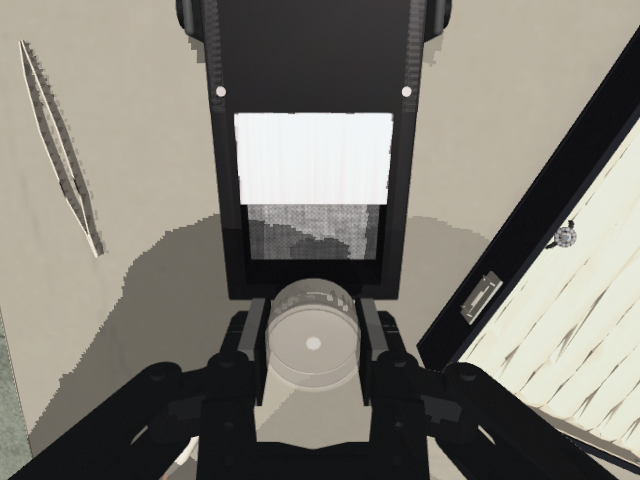

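The jar is held upright between the pads at (313,343). The cover's near edge is at y=205 (x 244-387), the deck edge at y=112, the tray's near end at y=298 (x 229-399), and the screws at (221,91) and (407,91).

Run:
```python
from h import *
W=cam('wrist');T=cam('top');S=cam('scene')
obs={'covNL':[(244,205),(263.8,314),(213.2,237.4)],'covNR':[(387,205),(306,310.2),(240,261.8)],'covFL':[(235,113),(261.4,288),(240,222.6)],'covFR':[(393,112),(303.6,284.2),(266.4,245.4)],
'scNL':[(221,91),(258.4,283),(243.2,217.8)],'scNR':[(407,91),(305.6,278.4),(274.4,243.4)]}
P={}
for n,(w,t,s) in obs.items():
    P[n]=tri((W,*w),(T,*t),(S,*s))[0]; print(n,P[n].round(1))
a=P['covFL']+P['covFR']-P['covNL']-P['covNR'];print(np.degrees(np.arctan2(a[1],a[0])),np.degrees(np.arctan2(a[2],np.hypot(*a[:2]))),np.linalg.norm(a)/2)
m=(P['covNL']+P['covNR'])/2;print('near mid',m)
for z in(46,48): print('nearend',at_z(W,229,298,z).round(1),at_z(W,399,298,z).round(1))
```

```text
covNL [425.3 315.1  50.2]
covNR [432.6 230.8  50.6]
covFL [477.9 319.9  56. ]
covFR [484.6 235.7  56.8]
scNL [488.1 326.5  58.2]
scNR [496.2 230.8  58.9]
5.3386056046554415 6.502707586369989 52.82341424312041
near mid [428.95988035 272.91535219  50.44122437]
nearend [360.9 321.7  46. ] [370.5 212.   46. ]
nearend [362.  321.3  48. ] [371.5 212.5  48. ]
```

send_rows(
  grip=[0.7, 0.7, 0.7, 0.7, 0.7, 0.7, 0.7, 0.7, 0.7, 0.7],
  translation=[
    [0, -0.003, -0.08],
    [0, -0.003, -0.16],
    [0, -0.003, -0.22],
    [0, -0.003, -0.26],
    [0, -0.003, -0.29],
    [0, -0.003, -0.32],
    [0, -0.003, -0.345],
    [0, -0.003, -0.36],
    [0, -0.003, -0.367],
    [0, -0.003, -0.367],
  ],
  roll=[0, 0, 0, 0, 0, 0, 0, 0, 0, 0],
)

```text
time: 6.85
tcp_pos: [403.7, 271.1, 24.5]
orientation: [[0.996, 0.089, 0.0], [0.089, -0.996, -0.0], [0.0, 0.0, -1.0]]
wrist_force: [0.3, -0.4, -0.3]
width: 33.8
grip_force: 29.9
```

send_rows(
  grip=[0.7, 0.7],
  translation=[
    [0, 0, -0.007],
    [0, 0, -0.007],
  ],
  roll=[0, 0],
)

```text
time: 7.02
tcp_pos: [403.8, 271.3, 22.7]
orientation: [[0.996, 0.089, 0.0], [0.089, -0.996, 0.0], [0.0, -0.0, -1.0]]
wrist_force: [0.1, -0.0, -0.9]
width: 33.6
grip_force: 29.9
```

send_rows(
  grip=[0.7, 0.7, 0.7],
  translation=[
    [0, 0, -0.005],
    [0, 0, -0.005],
    [0, 0, -0.005],
  ],
  roll=[0, 0, 0],
)

```text
time: 7.27
tcp_pos: [403.7, 271.2, 21.1]
orientation: [[0.996, 0.089, 0.0], [0.089, -0.996, 0.0], [0.0, -0.0, -1.0]]
wrist_force: [-0.4, 0.3, -0.9]
width: 33.6
grip_force: 29.9
```

send_rows(
  grip=[0.7, 0.7, 0.7],
  translation=[
    [0, 0, -0.003],
    [0, 0, -0.003],
    [0, 0, -0.003],
  ],
  roll=[0, 0, 0],
)

```text
time: 7.52
tcp_pos: [403.7, 271.1, 20.0]
orientation: [[0.996, 0.089, 0.0], [0.089, -0.996, -0.0], [0.0, 0.0, -1.0]]
wrist_force: [0.7, -1.1, -1.0]
width: 33.9
grip_force: 29.9
```

send_rows(
  grip=[0.7, 0.7, 0.7],
  translation=[
    [0, 0, -0.003],
    [0, 0, -0.003],
    [0, 0, -0.003],
  ],
  roll=[0, 0, 0],
)

```text
time: 7.77
tcp_pos: [403.7, 271.1, 19.1]
orientation: [[0.996, 0.089, -0.0], [0.089, -0.996, -0.0], [-0.0, 0.0, -1.0]]
wrist_force: [-0.4, 0.5, -0.4]
width: 33.5
grip_force: 29.9
```

send_rows(
  grip=[0.7, 0.7, 0.7],
  translation=[
    [0, 0, -0.003],
    [0, 0, -0.003],
    [0, 0, -0.003],
  ],
  roll=[0, 0, 0],
)

```text
time: 8.02
tcp_pos: [403.7, 271.2, 18.6]
orientation: [[0.996, 0.089, 0.0], [0.089, -0.996, -0.0], [0.0, 0.0, -1.0]]
wrist_force: [-2.0, -0.4, 2.6]
width: 33.3
grip_force: 30.2
```

Contact is felt, so I'll release gently and then lift.

send_rows(
  grip=[0.4, 0.2, 0.1, 0.0, -0.03, -0.03, -0.03, -0.03],
  translation=[
    [0, 0, 0],
    [0, 0, 0],
    [0, 0, 0],
    [0, 0, 0],
    [0, 0, 0],
    [0, 0, 0],
    [0, 0, 0],
    [0, 0, 0],
  ],
  roll=[0, 0, 0, 0, 0, 0, 0, 0],
)

```text
time: 8.68
tcp_pos: [403.7, 271.1, 18.2]
orientation: [[0.996, 0.089, 0.0], [0.089, -0.996, -0.0], [0.0, 0.0, -1.0]]
wrist_force: [0.9, 0.2, 0.1]
width: 43.7
grip_force: 0.0
```

send_rows(
  grip=[-0.03, -0.03, -0.03, -0.03, -0.03, -0.03, -0.03, -0.03],
  translation=[
    [0, 0, 0.015],
    [0, 0, 0.04],
    [0, 0, 0.08],
    [0, 0, 0.14],
    [0, 0, 0.22],
    [0, 0, 0.3],
    [0, 0, 0.3],
    [0, 0, 0.3],
  ],
  roll=[0, 0, 0, 0, 0, 0, 0, 0],
)

```text
time: 9.35
tcp_pos: [404.5, 272.1, 111.2]
orientation: [[0.996, 0.089, 0.003], [0.089, -0.996, 0.004], [0.003, -0.003, -1.0]]
wrist_force: [-0.7, -0.6, 0.2]
width: 44.2
grip_force: 0.0
```

Run:
```python
from h import *
c,im=snap('wrist','w5.png'); T,i2=snap('top','t5.png')
s=robot.state();print(s['time'],np.round(s['tcp_pos'],1),s['width'],np.round(s['wrist_force'],1))
o=np.zeros((480,800,3),np.uint8); o[:,:500]=im[:,70:570,::-1]
_,i3=snap('scene','s5.png'); o[:330,500:]=cv2.resize(i3[195:327,180:300],(300,330),interpolation=cv2.INTER_CUBIC)[:,:,::-1]
cv2.imwrite('pics/c5.png',o)
```

```text
9.45 [403.5 271.1 108.4] 43.89995301109616 [ 0.4 -0.1 -1.1]
```

View pics/c5.png

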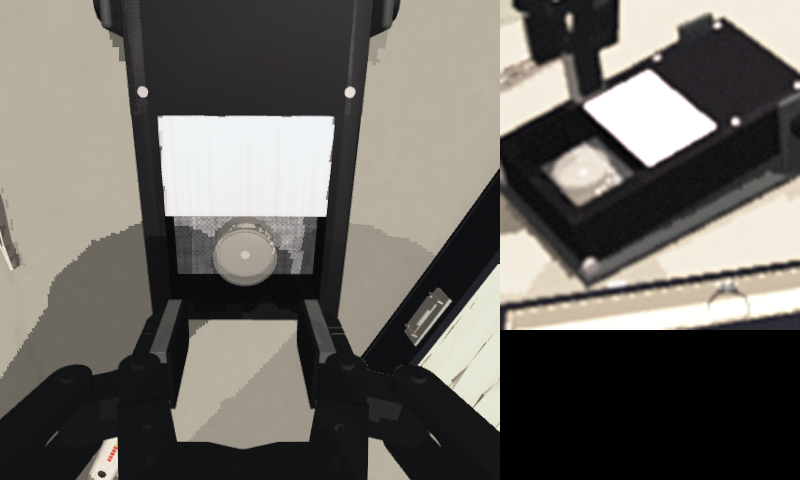

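The jar stands upright in the compartment, lid at (245,255) in the left crop, short of the cover's near edge at y=216. Next I shut the fingers and move above the cover.

send_rows(
  grip=[0.5, 1, 1, 1, 1, 1, 1, 1, 1, 1],
  translation=[
    [0.05, 0.004, 0],
    [0.1, 0.008, 0],
    [0.15, 0.012, 0],
    [0.19, 0.015, 0],
    [0.19, 0.015, -0.03],
    [0.19, 0.015, -0.07],
    [0.19, 0.015, -0.11],
    [0.19, 0.015, -0.13],
    [0.19, 0.015, -0.143],
    [0.19, 0.015, -0.143],
  ],
  roll=[0, 0, 0, 0, 0, 0, 0, 0, 0, 0],
)

```text
time: 10.33
tcp_pos: [459.8, 275.2, 64.0]
orientation: [[0.996, 0.089, -0.001], [0.089, -0.996, -0.002], [-0.002, 0.001, -1.0]]
wrist_force: [-0.1, -0.4, 0.7]
width: -0.3
grip_force: 0.0
```

send_rows(
  grip=[1, 1, 1, 1],
  translation=[
    [0, 0, -0.01],
    [0, 0, -0.02],
    [0, 0, -0.02],
    [0, 0, -0.02],
  ],
  roll=[0, 0, 0, 0],
)

```text
time: 10.67
tcp_pos: [460.7, 275.7, 59.5]
orientation: [[0.996, 0.089, 0.0], [0.089, -0.996, 0.0], [0.0, -0.0, -1.0]]
wrist_force: [0.7, 0.1, 0.1]
width: 0.2
grip_force: 0.0
```

send_rows(
  grip=[1, 1, 1, 1],
  translation=[
    [0, 0, -0.003],
    [0, 0, -0.006],
    [0, 0, -0.006],
    [0, 0, -0.006],
  ],
  roll=[0, 0, 0, 0],
)

```text
time: 11.0
tcp_pos: [460.7, 275.6, 57.6]
orientation: [[0.996, 0.089, 0.0], [0.089, -0.996, -0.0], [0.0, 0.0, -1.0]]
wrist_force: [0.3, -1.1, -0.7]
width: -0.2
grip_force: 0.0
```

send_rows(
  grip=[1, 1, 1],
  translation=[
    [0, 0, -0.003],
    [0, 0, -0.003],
    [0, 0, -0.003],
  ],
  roll=[0, 0, 0],
)

```text
time: 11.25
tcp_pos: [460.7, 275.6, 56.6]
orientation: [[0.996, 0.089, -0.0], [0.089, -0.996, -0.0], [-0.0, 0.0, -1.0]]
wrist_force: [1.0, 0.1, 0.4]
width: 0.1
grip_force: 0.0
```

send_rows(
  grip=[1, 1, 1],
  translation=[
    [0, 0, -0.003],
    [0, 0, -0.003],
    [0, 0, -0.003],
  ],
  roll=[0, 0, 0],
)

```text
time: 11.5
tcp_pos: [460.7, 275.6, 55.7]
orientation: [[0.996, 0.089, 0.0], [0.089, -0.996, -0.0], [-0.0, 0.0, -1.0]]
wrist_force: [-0.9, -0.1, 0.5]
width: -0.1
grip_force: 0.0
```

send_rows(
  grip=[1, 1, 1],
  translation=[
    [0, 0, -0.002],
    [0, 0, -0.002],
    [0, 0, -0.002],
  ],
  roll=[0, 0, 0],
)

```text
time: 11.75
tcp_pos: [460.7, 275.6, 55.1]
orientation: [[0.996, 0.089, -0.0], [0.089, -0.996, -0.0], [-0.0, 0.0, -1.0]]
wrist_force: [-0.5, -0.4, -0.2]
width: -0.1
grip_force: 0.0
```

send_rows(
  grip=[1, 1, 1],
  translation=[
    [0, 0, -0.002],
    [0, 0, -0.002],
    [0, 0, -0.002],
  ],
  roll=[0, 0, 0],
)

```text
time: 12.0
tcp_pos: [460.8, 275.7, 54.9]
orientation: [[0.996, 0.089, 0.0], [0.089, -0.996, 0.0], [0.0, 0.0, -1.0]]
wrist_force: [-1.1, -0.7, 2.7]
width: 0.1
grip_force: 1.4
```

send_rows(
  grip=[1, 1, 1],
  translation=[
    [0, 0, -0.002],
    [0, 0, -0.002],
    [0, 0, -0.002],
  ],
  roll=[0, 0, 0],
)

```text
time: 12.25
tcp_pos: [460.8, 275.7, 54.8]
orientation: [[0.996, 0.089, 0.001], [0.089, -0.996, 0.0], [0.001, 0.0, -1.0]]
wrist_force: [-3.5, -0.9, 5.0]
width: -0.0
grip_force: 3.0
```

send_rows(
  grip=[1, 1, 1],
  translation=[
    [0, 0, -0.003],
    [0, 0, -0.005],
    [0, 0, -0.005],
  ],
  roll=[0, 0, 0],
)

```text
time: 12.5
tcp_pos: [461.2, 275.7, 54.7]
orientation: [[0.996, 0.089, 0.002], [0.089, -0.996, 0.0], [0.002, -0.0, -1.0]]
wrist_force: [-5.4, -3.0, 11.3]
width: -0.1
grip_force: 6.0
```

send_rows(
  grip=[1, 1, 1, 1, 1, 1],
  translation=[
    [-0.006, -0.0005, -0.0006],
    [-0.012, -0.001, -0.0011],
    [-0.018, -0.0016, -0.0017],
    [-0.024, -0.0021, -0.0022],
    [-0.03, -0.0027, -0.0028],
    [-0.036, -0.0032, -0.0033],
  ],
  roll=[0, 0, 0, 0, 0, 0],
)

```text
time: 13.0
tcp_pos: [452.1, 275.7, 54.0]
orientation: [[0.996, 0.089, 0.006], [0.089, -0.996, 0.003], [0.006, -0.002, -1.0]]
wrist_force: [4.2, 0.4, 6.4]
width: -0.2
grip_force: 3.0
```

send_rows(
  grip=[1, 1, 1],
  translation=[
    [-0.004, 0, -0.004],
    [-0.004, 0, -0.005],
    [-0.004, 0, -0.005],
  ],
  roll=[0, 0, 0],
)

```text
time: 13.25
tcp_pos: [451.4, 275.7, 53.7]
orientation: [[0.996, 0.09, 0.007], [0.09, -0.996, 0.003], [0.007, -0.002, -1.0]]
wrist_force: [2.0, -0.8, 11.4]
width: -0.1
grip_force: 5.7
```

```bash
cat >> h.py <<'E'
def edge():
    s=robot.state(); W,im=snap('wrist','we.png'); g=cv2.GaussianBlur(im,(5,5),0).mean(2)
    for u in range(180,461,20):
        v=np.where(g[:,u]>170)[0]; v=v[v<440]
        if len(v)>5: print(u,v.min(),v.max(),at_z(W,u,v.max(),50).round(1),at_z(W,u,v.min(),56).round(1))
    print(s['time'],np.round(s['tcp_pos'],1),np.round(s['wrist_force'],1))
E
python3 -c "
from h import *
edge()"
```

```text
180 0 230 [482.4 329.8  50. ] [561.2 327.2  56. ]
200 0 34 [552.5 322.4  50. ] [561.7 320.9  56. ]
220 0 313 [447.3 313.8  50. ] [562.1 314.5  56. ]
240 0 307 [450.9 305.5  50. ] [562.6 308.2  56. ]
260 0 305 [452.7 297.3  50. ] [563.1 301.9  56. ]
280 0 299 [456.2 289.2  50. ] [563.6 295.7  56. ]
300 0 295 [458.8 281.2  50. ] [564.2 289.4  56. ]
320 0 296 [459.  273.1  50. ] [564.7 283.1  56. ]
340 0 304 [456.1 264.5  50. ] [565.3 276.9  56. ]
360 0 301 [458.2 256.5  50. ] [565.9 270.6  56. ]
380 0 307 [456.2 247.9  50. ] [566.5 264.4  56. ]
400 0 311 [455.1 239.4  50. ] [567.1 258.1  56. ]
420 0 291 [464.9 232.7  50. ] [567.7 251.8  56. ]
440 0 434 [391.  209.3  50. ] [568.4 245.5  56. ]
460 0 386 [419.5 206.   50. ] [569.1 239.2  56. ]
13.25 [451.4 275.7  53.7] [ 2.  -0.8 11.4]
```

View pics/we.png

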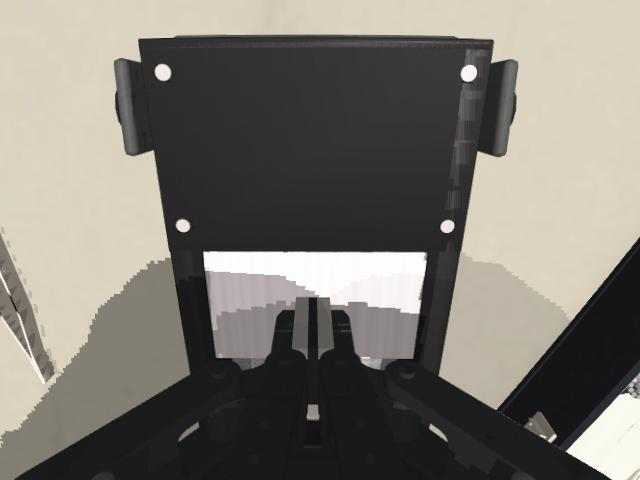

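The cover's near edge is at y≈358 and the deck edge at y≈251. I'll convert that to see whether the cover moved.

```bash
python3 -c "
from h import *
W=cam('wrist')
for z in(49,50):
  n=(at_z(W,217,358,z)+at_z(W,413,358,z))/2;f=(at_z(W,205,251,z+5.5)+at_z(W,427,251,z+5.5))/2
  print(n.round(1),f.round(1),np.linalg.norm(f-n))"
```

```text
[428.  272.3  49. ] [480.2 276.7  54.5] 52.61607603130999
[428.7 272.4  50. ] [480.5 276.7  55.5] 52.276494041725385
```

send_rows(
  grip=[1, 1, 1, 1, 1, 1],
  translation=[
    [0, 0, -0.004],
    [-0.006, -0.0005, -0.0056],
    [-0.012, -0.001, -0.0062],
    [-0.018, -0.0016, -0.0068],
    [-0.024, -0.0021, -0.0074],
    [-0.03, -0.0027, -0.008],
  ],
  roll=[0, 0, 0, 0, 0, 0],
)

```text
time: 13.8
tcp_pos: [443.6, 275.1, 52.9]
orientation: [[0.996, 0.09, 0.01], [0.09, -0.996, 0.004], [0.01, -0.003, -1.0]]
wrist_force: [4.7, -2.1, 16.7]
width: 0.1
grip_force: 7.8
```

```bash
cat >> h.py <<'E'
def edge2():
    s=robot.state(); W,im=snap('wrist','we.png'); g=cv2.GaussianBlur(im,(3,3),0).mean(2)
    R=[]
    for u in(225,235,245,395,405):
        col=g[262:400,u]; d=np.diff(col); k=int(np.argmin(d)); R.append((u,262+k,round(float(d[k]))))
    z=49; print(R,[at_z(W,u,v,z).round(1)[:2].tolist() for u,v,_ in R])
    print(s['time'],np.round(s['tcp_pos'],1),np.round(s['wrist_force'],1))
E
python3 -c "
from h import *
edge2()"
```

```text
[(225, 357, -44), (235, 272, -40), (245, 273, -40), (395, 308, -46), (405, 358, -46)] [[417.8, 310.8], [458.7, 307.4], [458.6, 303.4], [448.4, 241.0], [424.5, 232.8]]
13.8 [443.6 275.1  52.9] [ 4.7 -2.1 16.7]
```

send_rows(
  grip=[1, 1, 1, 1, 1, 1, 1, 1],
  translation=[
    [-0.008, -0.0007, -0.0007],
    [-0.016, -0.0014, -0.0014],
    [-0.024, -0.0021, -0.0022],
    [-0.032, -0.0029, -0.0029],
    [-0.04, -0.0036, -0.0037],
    [-0.048, -0.0043, -0.0044],
    [-0.056, -0.005, -0.0052],
    [-0.064, -0.0057, -0.006],
  ],
  roll=[0, 0, 0, 0, 0, 0, 0, 0],
)

```text
time: 14.52
tcp_pos: [424.5, 273.4, 51.2]
orientation: [[0.996, 0.09, 0.01], [0.09, -0.996, 0.004], [0.011, -0.003, -1.0]]
wrist_force: [3.7, -2.7, 16.1]
width: 0.0
grip_force: 8.2
```

```bash
python3 -c "
from h import *
edge2()"
```

```text
[(225, 273, -41), (235, 274, -41), (245, 275, -41), (395, 310, -44), (405, 358, -43)] [[439.5, 309.4], [439.4, 305.4], [439.4, 301.4], [429.2, 239.7], [406.5, 231.7]]
14.5167 [424.5 273.4  51.2] [ 3.7 -2.7 16.1]
```

send_rows(
  grip=[1, 1, 1, 1, 1, 1, 1, 1, 1, 1, 1],
  translation=[
    [0, 0, 0.02],
    [0, 0, 0.05],
    [0.06, 0.005, 0.06],
    [0.12, 0.0107, 0.06],
    [0.12, 0.0107, 0.06],
    [0.12, 0.0107, 0.04],
    [0.12, 0.0107, 0.025],
    [0.12, 0.0107, 0.02],
    [0.12, 0.0107, 0.016],
    [0.12, 0.0107, 0.014],
    [0.12, 0.0107, 0.014],
  ],
  roll=[0, 0, 0, 0, 0, 0, 0, 0, 0, 0, 0],
)

```text
time: 15.48
tcp_pos: [457.5, 275.5, 54.2]
orientation: [[0.996, 0.09, 0.005], [0.09, -0.996, 0.001], [0.005, -0.0, -1.0]]
wrist_force: [-6.0, -4.2, 20.4]
width: -0.1
grip_force: 10.3
```

send_rows(
  grip=[1, 1, 1],
  translation=[
    [0, 0, -0.003],
    [0, 0, -0.004],
    [0, 0, -0.004],
  ],
  roll=[0, 0, 0],
)

```text
time: 15.73
tcp_pos: [458.1, 275.6, 54.1]
orientation: [[0.996, 0.09, 0.006], [0.09, -0.996, 0.001], [0.006, -0.0, -1.0]]
wrist_force: [-7.1, -5.8, 24.8]
width: 0.1
grip_force: 12.4
```

send_rows(
  grip=[1, 1, 1, 1, 1, 1, 1, 1, 1],
  translation=[
    [0, 0, 0.005],
    [0, 0, 0.006],
    [-0.008, -0.0007, 0.005],
    [-0.016, -0.0014, 0.004],
    [-0.024, -0.0021, 0.0032],
    [-0.032, -0.0029, 0.0024],
    [-0.04, -0.0036, 0.0016],
    [-0.048, -0.0043, 0.0008],
    [-0.056, -0.005, 0],
  ],
  roll=[0, 0, 0, 0, 0, 0, 0, 0, 0],
)

```text
time: 16.48
tcp_pos: [442.4, 274.2, 52.9]
orientation: [[0.996, 0.09, 0.008], [0.09, -0.996, 0.002], [0.008, -0.001, -1.0]]
wrist_force: [5.0, -4.9, 14.8]
width: -0.0
grip_force: 6.9
```

```bash
python3 -c "
from h import *
edge2()"
```

```text
[(225, 359, -46), (235, 274, -40), (245, 369, -60), (395, 309, -43), (405, 310, -43)] [[415.6, 309.9], [456.6, 306.5], [411.2, 301.1], [446.7, 240.1], [446.6, 235.8]]
16.4833 [442.4 274.2  52.9] [ 5.  -4.9 14.8]
```

send_rows(
  grip=[1, 1, 1, 1, 1, 1, 1],
  translation=[
    [-0.008, -0.001, -0.0007],
    [-0.016, -0.0025, -0.0014],
    [-0.024, -0.004, -0.0022],
    [-0.032, -0.005, -0.0029],
    [-0.04, -0.006, -0.0037],
    [-0.048, -0.007, -0.0044],
    [-0.052, -0.0075, -0.0048],
  ],
  roll=[0, 0, 0, 0, 0, 0, 0],
)

```text
time: 17.12
tcp_pos: [426.7, 272.7, 51.6]
orientation: [[0.996, 0.09, 0.008], [0.09, -0.996, 0.003], [0.009, -0.003, -1.0]]
wrist_force: [5.1, -1.4, 15.1]
width: -0.2
grip_force: 6.8
```

send_rows(
  grip=[1, 1, 1],
  translation=[
    [-0.006, -0.0005, -0.0006],
    [-0.012, -0.001, -0.0012],
    [-0.016, -0.0013, -0.0016],
  ],
  roll=[0, 0, 0],
)

```text
time: 17.37
tcp_pos: [422.5, 272.8, 51.2]
orientation: [[0.996, 0.09, 0.01], [0.09, -0.996, 0.004], [0.01, -0.004, -1.0]]
wrist_force: [8.0, -0.9, 12.8]
width: 0.2
grip_force: 5.9
```

send_rows(
  grip=[1, 1, 1, 1],
  translation=[
    [-0.006, -0.0005, -0.001],
    [-0.012, -0.001, -0.002],
    [-0.016, -0.0013, -0.0025],
    [-0.016, -0.0013, -0.0025],
  ],
  roll=[0, 0, 0, 0],
)

```text
time: 17.7
tcp_pos: [417.8, 272.7, 50.8]
orientation: [[0.996, 0.09, 0.01], [0.09, -0.996, 0.005], [0.011, -0.004, -1.0]]
wrist_force: [5.5, 1.3, 13.2]
width: -0.1
grip_force: 6.4
```

send_rows(
  grip=[1, 1, 1, 1, 1, 1, 1, 1, 1, 1, 1],
  translation=[
    [0, 0, 0.02],
    [0, 0, 0.06],
    [0, 0, 0.12],
    [0, 0, 0.2],
    [0, 0, 0.28],
    [0, 0, 0.36],
    [-0.05, 0.1, 0.44],
    [-0.1, 0.2, 0.5],
    [-0.1, 0.3, 0.5],
    [-0.1, 0.3, 0.5],
    [-0.1, 0.3, 0.5],
  ],
  roll=[0, 0, 0, 0, 0, 0, 0, 0, 0, 0, 0],
)

```text
time: 18.62
tcp_pos: [383.2, 361.5, 195.2]
orientation: [[0.996, 0.091, -0.002], [0.091, -0.996, -0.002], [-0.002, 0.002, -1.0]]
wrist_force: [-0.9, -0.6, -0.9]
width: 0.2
grip_force: 0.0
```

Run:
```python
from h import *
t,it=snap('top','t9.png'); s,i=snap('scene','s9.png'); w,iw=snap('wrist','w9.png')
o=np.zeros((600,800,3),np.uint8)
cr=lambda im,x,y,a,b,W,H: cv2.resize(im[y:y+b,x:x+a],(W,H),interpolation=cv2.INTER_CUBIC)[:,:,::-1]
o[:600,:400]=cr(it,240,240,80,120,400,600); o[:300,400:]=cr(i,160,180,240,180,400,300); o[300:,400:]=cr(iw,0,0,640,480,400,300)
cv2.imwrite('pics/c9.png',o); st=robot.state(); print(st['time'],st['tcp_pos'],st['wrist_force'])
```

```text
18.7667 [384.24651539 360.00534669 195.66063047] [ 0.39824216 -0.80646196  0.22608451]
```

View pics/c9.png

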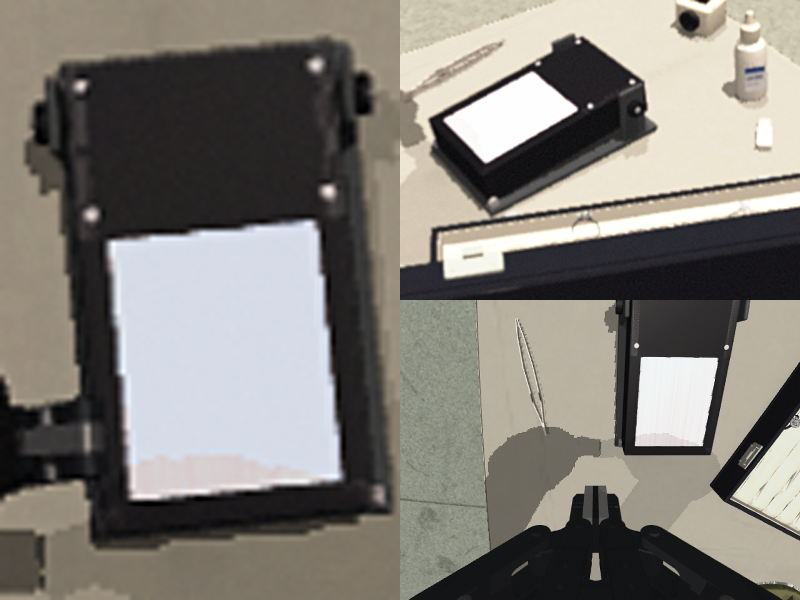

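The cover fills the window down to the lip. Its last few mm could be hidden under the lip, so I'll push once more to check it sits against the stop.

send_rows(
  grip=[1, 1, 1, 1, 1, 1, 1, 1, 1, 1, 1, 1],
  translation=[
    [0.1, -0.1, 0],
    [0.2, -0.2, 0],
    [0.238, -0.284, -0.1],
    [0.238, -0.284, -0.2],
    [0.238, -0.284, -0.3],
    [0.238, -0.284, -0.38],
    [0.238, -0.284, -0.43],
    [0.238, -0.284, -0.45],
    [0.238, -0.284, -0.46],
    [0.238, -0.284, -0.465],
    [0.238, -0.284, -0.465],
    [0.238, -0.284, -0.465],
  ],
  roll=[0, 0, 0, 0, 0, 0, 0, 0, 0, 0, 0, 0],
)

```text
time: 19.77
tcp_pos: [456.4, 276.0, 58.0]
orientation: [[0.996, 0.089, 0.002], [0.089, -0.996, 0.001], [0.002, -0.001, -1.0]]
wrist_force: [0.1, -0.4, 0.3]
width: -0.3
grip_force: 0.0
```

send_rows(
  grip=[1, 1, 1, 1, 1],
  translation=[
    [0, 0, -0.006],
    [0, 0, -0.011],
    [0, 0, -0.015],
    [0, 0, -0.017],
    [0, 0, -0.017],
  ],
  roll=[0, 0, 0, 0, 0],
)

```text
time: 20.18
tcp_pos: [456.5, 276.1, 54.2]
orientation: [[0.996, 0.09, 0.002], [0.09, -0.996, 0.001], [0.002, -0.001, -1.0]]
wrist_force: [-5.3, -2.6, 10.9]
width: -0.2
grip_force: 5.8
```

send_rows(
  grip=[1, 1, 1, 1, 1],
  translation=[
    [0, 0, -0.004],
    [-0.004, -0.0004, -0.0054],
    [-0.008, -0.0008, -0.0058],
    [-0.012, -0.0012, -0.0062],
    [-0.012, -0.0012, -0.0062],
  ],
  roll=[0, 0, 0, 0, 0],
)

```text
time: 20.6
tcp_pos: [455.6, 276.3, 54.1]
orientation: [[0.996, 0.09, 0.009], [0.09, -0.996, 0.003], [0.009, -0.002, -1.0]]
wrist_force: [4.6, -2.3, 10.9]
width: 0.6
grip_force: 5.3
```

send_rows(
  grip=[1, 1, 1, 1],
  translation=[
    [-0.004, -0.0004, -0.0004],
    [-0.008, -0.0008, -0.0008],
    [-0.012, -0.0012, -0.0012],
    [-0.012, -0.0012, -0.0012],
  ],
  roll=[0, 0, 0, 0],
)

```text
time: 20.93
tcp_pos: [452.2, 276.4, 53.8]
orientation: [[0.996, 0.09, 0.009], [0.09, -0.996, 0.004], [0.009, -0.003, -1.0]]
wrist_force: [5.1, -0.1, 10.2]
width: 0.0
grip_force: 4.9
```

send_rows(
  grip=[1, 1, 1, 1],
  translation=[
    [-0.006, -0.0005, -0.0006],
    [-0.012, -0.001, -0.0012],
    [-0.018, -0.0016, -0.0018],
    [-0.018, -0.0016, -0.0018],
  ],
  roll=[0, 0, 0, 0],
)

```text
time: 21.27
tcp_pos: [446.7, 276.2, 53.4]
orientation: [[0.996, 0.09, 0.009], [0.09, -0.996, 0.005], [0.01, -0.004, -1.0]]
wrist_force: [4.9, 0.6, 10.0]
width: -0.0
grip_force: 5.0
```

send_rows(
  grip=[1, 1, 1, 1],
  translation=[
    [0, 0, -0.005],
    [-0.006, -0.0005, -0.0076],
    [-0.012, -0.001, -0.008],
    [-0.018, -0.0016, -0.0088],
  ],
  roll=[0, 0, 0, 0],
)

```text
time: 21.6
tcp_pos: [443.2, 276.4, 52.9]
orientation: [[0.996, 0.09, 0.014], [0.09, -0.996, 0.007], [0.014, -0.005, -1.0]]
wrist_force: [9.6, -0.4, 15.7]
width: -0.3
grip_force: 7.3
```

send_rows(
  grip=[1, 1, 1, 1],
  translation=[
    [-0.006, -0.0005, -0.0006],
    [-0.012, -0.001, -0.0012],
    [-0.018, -0.0016, -0.0018],
    [-0.018, -0.0016, -0.0018],
  ],
  roll=[0, 0, 0, 0],
)

```text
time: 21.93
tcp_pos: [437.7, 276.2, 52.5]
orientation: [[0.996, 0.09, 0.014], [0.09, -0.996, 0.007], [0.014, -0.006, -1.0]]
wrist_force: [7.5, 0.4, 15.9]
width: -0.0
grip_force: 7.6
```

The drag force now reaches 7.5-9.6 N at the same press that gave about 4.5 N while the cover was sliding, so it's against its stop. I'll lift clear.

send_rows(
  grip=[1, 1, 1, 1, 1, 1, 1, 1, 1, 1],
  translation=[
    [0, 0, 0.02],
    [0, 0, 0.06],
    [0, 0, 0.12],
    [0, 0, 0.2],
    [0, 0, 0.28],
    [0, 0, 0.36],
    [0, 0, 0.4],
    [0, 0, 0.4],
    [0, 0, 0.4],
    [0, 0, 0.4],
  ],
  roll=[0, 0, 0, 0, 0, 0, 0, 0, 0, 0],
)

```text
time: 22.77
tcp_pos: [431.8, 273.2, 164.1]
orientation: [[0.996, 0.089, -0.002], [0.089, -0.996, -0.001], [-0.002, 0.001, -1.0]]
wrist_force: [-0.1, -0.3, -0.9]
width: -0.4
grip_force: 0.0
```

Run:
```python
from h import *
s,i=snap('scene','s10.png'); a=cv2.imread('pics/s9.png').astype(int)[195:270,170:330]; b=i[195:270,170:330,::-1].astype(int)
print((abs(a-b).max(2)>60).sum()); print(robot.state()['wrist_force']); print(robot.sign_off())
```

```text
590
[0.00467279 1.12061212 0.4444735 ]
the job is handed in; nothing more can be done
None
```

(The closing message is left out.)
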